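Index the hardware turret and unscrew the orange canister

ROBOT

A 6-joint arm with a two-finger parallel gripper is mounted at the origin on the work surface. World frame = base frame: x ahead of the robot, y to its left, z up, the work surface at z = 0. Lengths are in m, angles in rad, forces in N, time in s.
With the tool pointing down it reaches from about 0.3 to 0.875 m from the base axis. Payload 6.4 kg.
Tool frame: the origin (TCP) lies between the finger pads; the fingertips stand 14 mm ahead of it and the grasp point (between the pads) lies 5 mm behind it; x points along the fingers, y is the direction in which the jaws open and shut, and the axes are right-handed (so a half turn about x gives the same grasp; the last joint's range is limited). The gripper opens to 88 mm and grips with 3 to 60 N. Pads are 18 mm wide; open, the fingers measure 123 mm over their backs; the gripper's body (75 mm by 187 mm) begins 45 mm behind the grasp point.
Start: joints at [0.902, 0.181, 1.607, -0, 1.354, -0.206], TCP at [0.257, 0.515, 0.253] pointing down, gripper open.
Joint ranges: [-2.99, 2.99], [-0.89, 2.07], [0.3, 2.58], [-1.14, 4.28], [0, 2.63], [-3.12, 3.12]. Speed limits (rad/s): [2.57, 2.57, 3.01, 3.14, 3.14, 3.14].

INTERFACE

Orientations are given as a 3x3 rotation matrix whose columns are the frame's x, y, z axes.
In Python, from cell import status, imaging, ticket gives the robot as it stands.
- The arm moves only by the tool step_arm, never from a script. Its argument "rows" is a list of rows, each a list of 6 numbers: the shift along the tool's x, y, z in m, then the turn, a rotation vector about the tool's x, y, z in degrees. A call has 1 to 12 rows; each row is the pose to reach, as a shift and turn from the pose commanded when the call began, along the tool's axes at that moment; what a row does not reach only later rows make up. A row lasts 1/8 s, in which the tool goes at most 62.5 mm and 10.7 degrees, less where a joint would pass 70% of its speed; a pose out of reach is approached as far as the arm can. A call with a gripper value outside its range is refused whole. "grip" is the closure, from -1 (fully open) to 1 (shut), set as the call begins (left out, the last holds). The fingers move at their own pace and stop on an object; the grip force is fixed at half the most. Time passes only in rows, so rows that repeat a pose let the fingers close. It gives the time, the measured TCP pose, the force and the opening at its end, in the units of the state.
- status.observe(): the state, without advancing time (a new reading comes with each control period).
- imaging.capture(name): name is "side" or "top"; returns (picture, depth): 384x512x3 uint8, red, green, blue; 384x512 float32, m along the optical axis (not along the pixel's ray), 0 where there is no reading.
- imaging.camera_info(name): a dict with "intrinsics" (3x3 intrinsics, pixels), "dist" ([k1, k2, p1, p2, k3] as OpenCV has them; the pictures are not rectified), "world_to_cam" (4x4, takes a point from world to camera coordinates). Camera axes: x right, y up, looking along -z (the intrinsics and any distortion apply to the point x, -y, -z); pixel columns grow to the right and rows downward; lengths in m; the calibration is good to about 2 mm. A picture is of the moment at which its call begins. camera_info takes no time and is no camera call.
- ticket.sign_off(): hands the job in, once; it reports no verdict.
Trained networks look in the newest picture that a camera, given by its name, has taken for a name from the list of things; names that differ only in an ending like _2 or _b are one class to them, and where a whole thing is asked for, a point or a joint stands for the part that bears it (a point fixed in the world has none). Each returns a list of dicts, best first, with "conf" (0 to 1); they miss things now and then, are a little off and sometimes report something else, mostly with a low value. They report only what shows in the picture. A call takes as long as a camera call. They do not tell look-alikes from the thing itself.
- imaging.find_in(camera, name): "rect" ([left, top, right, bottom] as shares, 0 to 1, of the picture: columns of its width, rows of its height, round what is visible of it).
- imaging.regions_of(camera, name): "mask" (384x512 bool, what is visible of it) and "rect" ([left, top, right, bottom] as shares, 0 to 1, of the picture: columns of its width, rows of its height, round what is visible of it).
- imaging.mark_of(camera, name): "centre" ([row, column] as shares, 0 to 1, of the picture: columns of its width, rows of its height: a listed point, or the origin of a listed thing).
The state is a dict: "t": time; "q": joint angles; "qd": joint speeds; "joint_efforts": joint torques, N m; "tcp_pos": TCP position; "tool_rot": TCP orientation; "contact_force": force on the tool from outside, world axes, zero at the start; "moment": the same for the moment, N m; "opening": opening from 0.0 (shut) to 1.0 (fully open).
Only numpy, scipy, OpenCV 4.12 (cv2) and the standard library are available. Lean on these libraries where they do the work, as an engineer would, in place of code of your own. Each camera call takes 0.05 s, during which the arm holds its last target.

TASK

Turn the hardware turret by its yellow hub grip until the orange-lidded canister clicks into place at the front, over the red pointer. There, unscrew it anticlockwise by about a third of a turn, lift it straight out, and carry it to the dark steel tray, setting it down upright inside rather than dropping it. Leave the other canisters screwed in, let go of everything, and do not disturb the mug, the spray can or the other things on the bench.

Things in the scene. Friction and masses are not known exactly. Their poses are not given: they have to be found in the camera images.
- turret (a joint): angle turned since the start (rad), 0 at the start, growing anticlockwise from above, range +-3.1. The aluminium deck (320 mm across, top 60 mm above the bench) has 0.06 N m of drag and clicks every 60 degrees, where one of six sockets is exactly at the front. A sprung plunger pulls it in within about 5 degrees; entering or leaving a click takes about 0.3 N m. It starts between clicks
- hub_grip (a point): centre of the yellow grip bar on the turret axis, 210 mm above the bench. Bar 62 mm long along this x, 14 mm thick along this y, 35 mm high (from 20 mm below this point to 15 mm above), on a 26 mm round post. The axes turn with the turret, z up. Six socket centres lie 110 mm from the axis, at odd multiples of 30 degrees from this x
- front (a point): fixed point of the stand at deck height (60 mm), 110 mm from the turret axis, behind the upright red pointer at the deck's rim: the origin of a canister indexed to the front lies here. The fixed guard rail (10 mm steel rod, top 130 mm above the bench, 176 mm from the axis) runs round the sides and back, open at the front
- can_orange: canister to remove: clear round body 60 mm across, orange lid and wing, 148 mm high, 0.2 to 0.45 kg. Origin at the centre of its underside, z up, x along the wing. Two foot lugs (towards +x and -x, reaching 38 mm from the axis, 6 mm high) sit under the socket's thread, 17 mm high over the deck. It starts 30 or 90 degrees to either side of the front, give or take 16
- wing (a point): middle of the orange canister's wing grip, 128 mm above its origin, same axes. The wing is 50 mm along x, 14 mm thick along y (pinch it across y), 40 mm high. Screwed in, its x is parallel to hub_grip's x (5 degrees of slack) and it lifts only 2 mm. Turned anticlockwise by 110 to 145 degrees (a third of a turn; a stop ends it at 150) it lifts straight out; it turns easily
- can_blue: canister, same shape as can_orange but with a blue lid and wing grip; origin at the centre of its underside, z up, x along the wing. Must stay screwed in on the turret
- can_white: canister, same shape as can_orange but with a white lid and wing grip; origin at the centre of its underside, z up, x along the wing. Must stay screwed in on the turret
- can_green: canister, same shape as can_orange but with a green lid and wing grip; origin at the centre of its underside, z up, x along the wing. Must stay screwed in on the turret
- tray: fixed dark steel tray, open on top, 200 mm along its x by 240 mm along its y, 22 mm high, walls and floor 5 mm thick; origin at the centre of its underside, so the inner floor is 5 mm above it. Empty
- spray_can: blue spray can with a red cap, 60 mm in diameter, 170 mm high, behind the tray and turret; origin under its centre, loose on the bench, not part of the job; leave it where it is
- mug: blue mug, 80 mm in diameter, 90 mm high, to the left of the turret; origin under its centre, loose on the bench, not part of the job; leave it where it is
- wrench: steel wrench lying flat near the robot; origin at its underside, loose on the bench, not part of the job; leave it where it is
- screwdriver: green-handled screwdriver lying near the robot, in front of the turret; origin at its underside, loose on the bench, not part of the job; leave it where it is
- hammer: hammer, 220 mm long, lying flat to the right of the tray; origin at its underside, loose on the bench, not part of the job; leave it where it is
- battery: black and red tool battery, 70 x 110 x 70 mm, on the right near the robot; origin under its centre, loose on the bench, not part of the job; leave it where it is
- sprocket: dark steel toothed chain wheel, about 106 mm across, 20 mm high, lying flat on the left; origin under its centre, loose on the bench, not part of the job; leave it where it is
There are look-alikes about, which are no part of the job. Leave any pink look-alike of the can_orange alone.

How it is judged:
By the outcome, as a careful person would: the job done as asked, in the order asked, and still so for the second after the job is handed in, with the robot touching nothing.
It also fails if it takes over 59 s, if anything falls off the work surface, if the arm or the gripper's body presses on something with over 40 N, if the wrist force passes 120 N, or if a joint passes its speed limit or range.

## Working session

There is one attempt and no reset: what is moved stays moved. The work goes in short steps, Python scripts to look and compute and a tool call to move; the robot and the scene stay as the last step left them, time stands still between calls to the robot, and variables do not carry over. Pictures are saved under pics/ and viewed, and the job is handed in when it is done.

Besides the shell and the picture viewer there is one more tool, called after ">>>" by a JSON object that holds its "op" and its "data", one argument or row to a line. step_arm: Moves the arm, as the interface text tells. Its arguments: {"type":"object","properties":{"rows":{"type":"array"},"grip":{"type":"number"}},"required":["rows"]}

```bash
ls; mkdir -p pics; cat > h.py <<'E'
import numpy as np,cv2
from cell import status,imaging,ticket
def px2w(cam,u,v,d):
    ci=imaging.camera_info(cam);K=np.array(ci['intrinsics']);D=np.array(ci['dist']);T=np.array(ci['world_to_cam'])
    p=cv2.undistortPoints(np.array([[[u,v]]],float),K,D)[0,0]
    c=np.array([p[0]*d,-p[1]*d,-d,1]);return (np.linalg.inv(T)@c)[:3]
def ray(cam,u,v,z):
    ci=imaging.camera_info(cam);T=np.linalg.inv(np.array(ci['world_to_cam']))
    o=T[:3,3];p=px2w(cam,u,v,1.0)-o
    return o+p*(z-o[2])/p[2]
def cloud(cam,depth):
    ci=imaging.camera_info(cam);K=np.array(ci['intrinsics']);D=np.array(ci['dist']);T=np.array(ci['world_to_cam'])
    v,u=np.mgrid[0:384,0:512]
    p=cv2.undistortPoints(np.stack([u.ravel(),v.ravel()],1).astype(float)[:,None],K,D)[:,0]
    d=depth.ravel()
    c=np.stack([p[:,0]*d,-p[:,1]*d,-d,np.ones_like(d)],1)
    return (c@np.linalg.inv(T).T)[:,:3].reshape(384,512,3)
def proj(cam,P):
    ci=imaging.camera_info(cam);K=np.array(ci['intrinsics']);D=np.array(ci['dist']);T=np.array(ci['world_to_cam'])
    c=T@np.append(P,1);q=np.array([c[0],-c[1],-c[2]])
    return cv2.projectPoints(q[None],np.zeros(3),np.zeros(3),K,D)[0].ravel()
def save(img,name,crop=None,s=1):
    if crop: img=img[crop[1]:crop[3],crop[0]:crop[2]]
    img=cv2.resize(img,None,fx=s,fy=s,interpolation=cv2.INTER_CUBIC)
    cv2.imwrite('pics/'+name+'.png',img[:,:,::-1])
E
python3 - <<'E'
from h import *
np.set_printoptions(precision=4,suppress=True)
print({k:(np.round(v,3).tolist()) for k,v in status.observe().items()})
for c in('side','top'):
    i,d=imaging.capture(c);save(i,c+'0',None,1.5);np.savez('/tmp/'+c+'.npz',i=i,d=d)
    print(c,np.linalg.inv(np.array(imaging.camera_info(c)['world_to_cam'])))
    for n in('can_orange','hub_grip','wing','front','tray'):
        for r in imaging.mark_of(c,n)[:3]: print(c,n,r['conf'],np.array(r['centre'])*[384,512])
E
```

```text
pics
{'t': 0.0, 'q': [0.902, 0.182, 1.608, -0.0, 1.354, -0.206], 'qd': [-0.002, 0.002, -0.001, -0.001, -0.001, -0.001], 'joint_efforts': [0.002, -43.386, -34.186, 0.07, 0.038, -0.0], 'tcp_pos': [0.256, 0.514, 0.252], 'tool_rot': [[-0.001, 0.446, 0.895], [-0.001, 0.895, -0.446], [-1.0, -0.002, -0.0]], 'contact_force': [0.388, -0.002, 1.119], 'moment': [-0.008, 0.054, -0.011], 'opening': 1.002}
side [[ 0.8705  0.3888 -0.3018  0.1901]
 [-0.4922  0.6828 -0.5399 -0.6354]
 [-0.0039  0.6185  0.7858  1.0353]
 [ 0.      0.      0.      1.    ]]
side can_orange 0.87 [239.0016 332.8   ]
side can_orange 0.86 [182.7072 283.392 ]
side hub_grip 0.85 [143.3856 256.4096]
side wing 0.86 [156.5184 288.1024]
side wing 0.68 [217.6896 341.7088]
side front 0.82 [194.496  240.0256]
side tray 0.81 [277.4016 269.1072]
side tray 0.31 [154.2912 152.9856]
top [[-0.0841  0.9745 -0.208   0.2603]
 [-0.9965 -0.0818  0.0197 -0.0128]
 [ 0.0022  0.2089  0.9779  1.4384]
 [ 0.      0.      0.      1.    ]]
top can_orange 0.96 [153.216  229.7856]
top can_orange 0.87 [147.1104 303.8208]
top can_orange 0.51 [182.592 235.52 ]
top hub_grip 0.6 [153.2928 230.2976]
top hub_grip 0.58 [167.0016 198.1952]
top hub_grip 0.17 [142.6944 228.096 ]
top wing 0.84 [142.3872 227.3792]
top wing 0.65 [133.0944 304.0256]
top tray 0.95 [214.1952 313.3952]
```

View pics/side0.png

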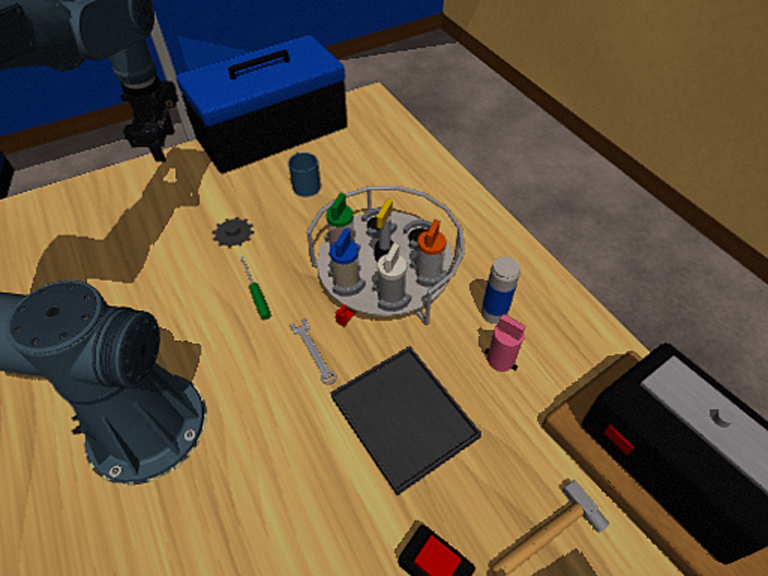

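View pics/top0.png

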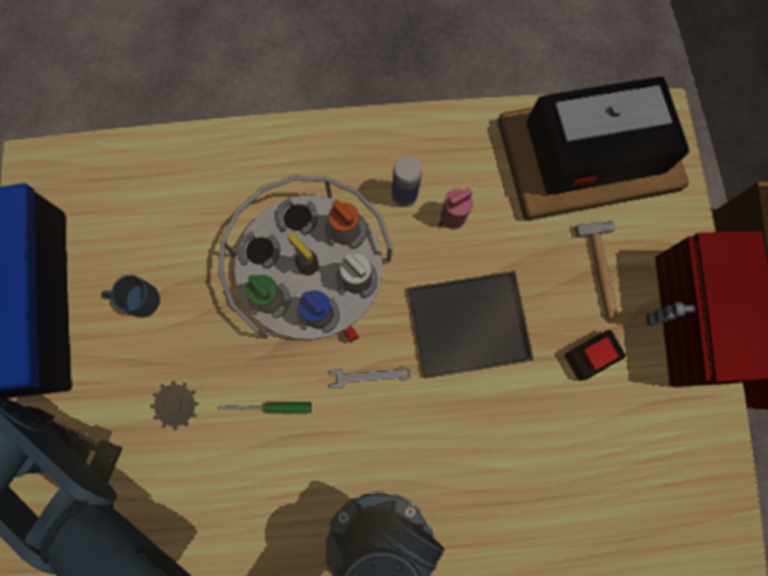

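The orange canister on the turret is at about top (343,217)/1.5. The pink look-alike stands on the bench at about (457,205)/1.5, so it is not the target. Next I'll measure.

```bash
cat > meas.py <<'E'
from h import *
np.set_printoptions(precision=4,suppress=True)
def hsvmask(i,lo,hi):
    h=cv2.cvtColor(i,cv2.COLOR_RGB2HSV);return cv2.inRange(h,np.array(lo),np.array(hi))>0
def bar(P):  # centroid and pca dir
    r=cv2.minAreaRect((P[:,:2]*1000).astype(np.float32))
    return np.array(r[0])/1000,np.array(r[1]),r[2]
def measure(i,d,cam,zoff=0):
    C=cloud(cam,d)
    out={}
    for n,lo,hi,zr in [('yellow',(22,150,90),(34,255,255),(.17,.25)),('orange',(3,150,90),(17,255,255),(.172,.25))]:
        m=hsvmask(i,lo,hi)&(d>0)&(C[:,:,2]>zr[0])&(C[:,:,2]<zr[1])
        P=C[m]
        if len(P)<8: print(cam,n,len(P));continue
        ztop=np.percentile(P[:,2],95); T=P[P[:,2]>ztop-.012]
        v,u=np.nonzero(m)
        print(cam,n,len(P),len(T),'z',ztop,'box',bar(T),'mean',T.mean(0),'px',u.mean(),v.mean())
        out[n]=T
    return C,out
E
python3 - <<'E'
from meas import *
for c in('side','top'):
    z=np.load('/tmp/'+c+'.npz');i,d=z['i'],z['d'];C,o=measure(i,d,c)
    # red pointer
    m=(hsvmask(i,(0,150,80),(3,255,255))|hsvmask(i,(176,150,80),(180,255,255)))&(d>0)
    n,l,s,ct=cv2.connectedComponentsWithStats(m.astype(np.uint8))
    for k in range(1,n):
        if s[k,4]>8: print('red',s[k],C[l==k].mean(0))
    # deck: z 50..70 grey near turret
    P=C[(d>0)&(abs(C[:,:,2]-.06)<.006)];P=P[(P[:,0]>.3)&(P[:,0]<.9)&(abs(P[:,1]-.1)<.3)]
    if len(P): 
        print('deck',len(P),cv2.minEnclosingCircle((P[:,:2]*1000).astype(np.float32)),np.median(P[:,2]))
    # rail z 0.12..0.135
    P=C[(d>0)&(abs(C[:,:,2]-.127)<.006)];P=P[(P[:,0]>.3)&(P[:,0]<.9)&(abs(P[:,1]-.1)<.3)]
    from scipy.optimize import least_squares
    f=least_squares(lambda p:np.hypot(P[:,0]-p[0],P[:,1]-p[1])-p[2],[.55,.1,.176],loss='soft_l1',f_scale=.003)
    print('rail',len(P),f.x)
z=np.load('/tmp/top.npz');save(z['i'],'top_c',(140,110,340,260),4)
E
```

```text
side yellow 87 64 z 0.22730581116432852 box (array([0.6026, 0.1003]), array([62.62  , 13.2957]), 38.401268005371094) mean [0.6002 0.0982 0.2243] px 255.50574712643677 141.45977011494253
side orange 83 53 z 0.2097243733697906 box (array([0.6701, 0.0137]), array([51.4335, 12.1921]), 38.16682052612305) mean [0.6684 0.0122 0.2073] px 288.2409638554217 154.85542168674698
red [224 203  12  14  94] [0.4509 0.0189 0.0391]
red [406 283  17  16  39] [ 0.7234 -0.503   0.135 ]
red [277 357  30  27 514] [ 0.3585 -0.4999  0.0705]
deck 2197 ((621.8880004882812, 31.1057071685791), 239.36985778808594) 0.060311582144053966
rail 704 [0.6211 0.1059 0.1595]
top yellow 82 81 z 0.22823686270330254 box (array([0.6009, 0.1015]), array([59.598 , 11.9301]), 40.314918518066406) mean [0.6001 0.1009 0.2243] px 199.6219512195122 163.84146341463415
top orange 104 81 z 0.211695518549985 box (array([ 0.6103, -0.3472]), array([772.284 ,  37.5602]), 80.8257827758789) mean [ 0.662  -0.04    0.2069] px 258.74038461538464 142.68269230769232
red [ 466  155   46   99 3826] [ 0.4214 -0.753   0.2004]
red [460 159  13  94 190] [ 0.4154 -0.6768  0.1875]
red [230 218   8   9  42] [0.448  0.0215 0.0529]
red [390 225  22  21 283] [ 0.3584 -0.5018  0.07  ]
deck 4196 ((620.3124389648438, 39.89466094970703), 233.12310791015625) 0.06008679719800336
rail 764 [0.6033 0.1017 0.173 ]
```

View pics/top_c.png

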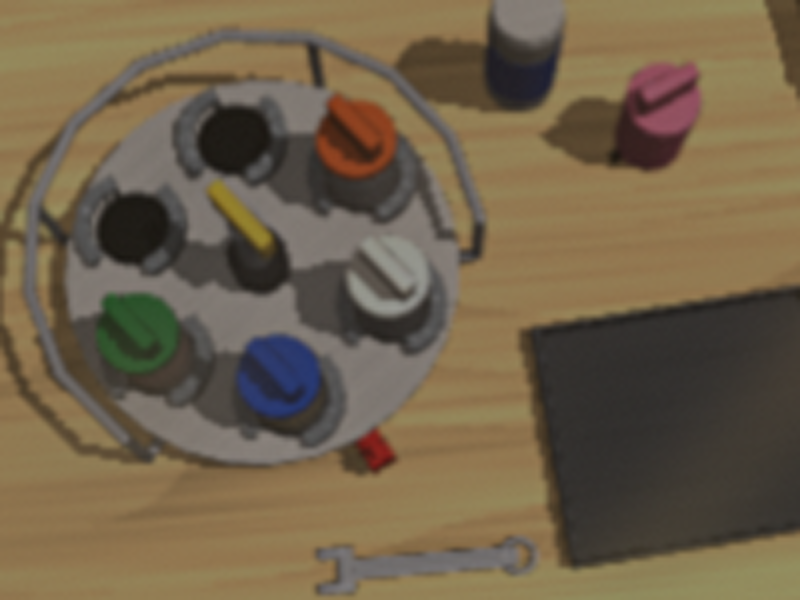

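The axis is at about (0.602, 0.101). Orange sits at radius 0.110 and -52.7°, with the front near -152°, so it needs about -99° (clockwise), which fits 90±16. The hub bar's yaw is about 38.5°. Next I'll move above the hub.

>>> {"op": "step_arm", "data": {
  "rows": [
    [-0.03,-0.01,0.03,-4,0,0],
    [-0.05,-0.04,0.09,-12,0,0],
    [-0.06,-0.07,0.15,-20,0,0],
    [-0.06,-0.095,0.21,-28,0,0],
    [-0.06,-0.12,0.27,-36,0,0],
    [-0.06,-0.145,0.33,-44,0,0],
    [-0.06,-0.17,0.39,-52,0,0],
    [-0.06,-0.195,0.445,-60,0,0],
    [-0.05,-0.21,0.48,-64,0,0],
    [-0.048,-0.2153,0.494,-65,0,0],
    [-0.048,-0.2153,0.494,-65,0,0],
    [-0.048,-0.2153,0.494,-65,0,0]
  ],
  "grip": -1
}}

```text
t: 2.1
tcp_pos: [0.6019, 0.1028, 0.3011]
tool_rot: [[0.0, -0.623, 0.782], [0.0, 0.782, 0.623], [-1.0, 0.0, 0.0]]
contact_force: [-0.6, 0.9, 0.3]
opening: 1.001
```

```bash
python3 - <<'E'
from meas import *
s=status.observe();print(s['t'],s['tcp_pos'],s['tool_rot'],np.array(s['q']))
i,d=imaging.capture('side');save(i,'side1',None,1.5);np.savez('/tmp/side.npz',i=i,d=d)
C,o=measure(i,d,'side')
E
```

```text
2.1 [0.6019 0.1028 0.3011] [[ 0.     -0.623   0.7822]
 [ 0.0005  0.7822  0.623 ]
 [-1.      0.0003  0.0003]] [-0.0253  0.2239  1.4582  0.0005  1.4595 -2.2687]
side yellow 92 64 z 0.2275156280238203 box (array([0.6004, 0.0998]), array([56.5767, 15.2086]), 40.85484313964844) mean [0.5987 0.0965 0.2241] px 255.5108695652174 141.94565217391303
side orange 90 58 z 0.20920292507499952 box (array([0.6611, 0.0573]), array([ 46.1418, 118.1825]), 12.973298072814941) mean [0.668  0.0138 0.2067] px 287.7888888888889 155.0222222222222
```

View pics/side1.png

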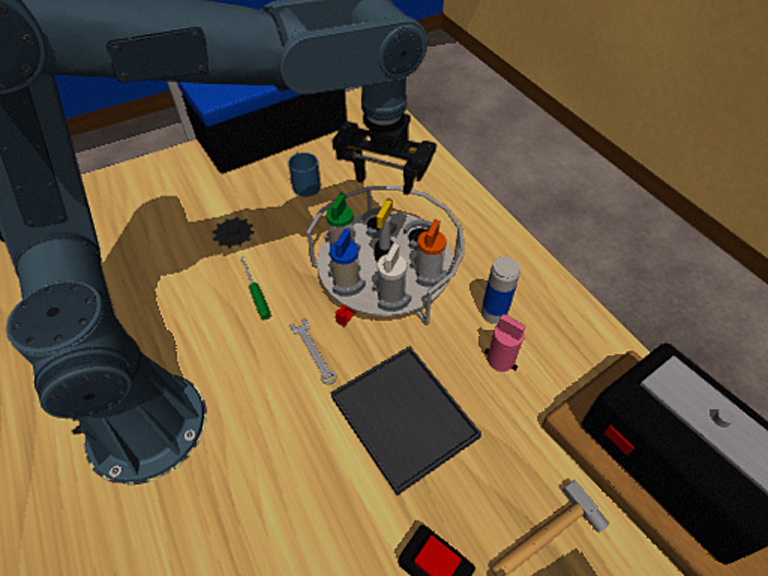

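The gripper hovers over the yellow bar at side px ~(385,165). Next I'll descend and grip.

>>> {"op": "step_arm", "data": {
  "rows": [
    [0.025,-0.001,-0.002,0,0,0],
    [0.05,-0.001,-0.002,0,0,0],
    [0.075,-0.001,-0.002,0,0,0],
    [0.09,-0.001,-0.002,0,0,0],
    [0.094,-0.001,-0.002,0,0,0],
    [0.094,-0.001,-0.002,0,0,0]
  ]
}}

```text
t: 2.9
tcp_pos: [0.6019, 0.0996, 0.2074]
tool_rot: [[0.001, -0.623, 0.783], [-0.0, 0.783, 0.623], [-1.0, -0.001, 0.001]]
contact_force: [0.3, -0.3, 0.4]
opening: 1.001
```

>>> {"op": "step_arm", "data": {
  "rows": [
    [0,0,0,0,0,0],
    [0,0,0,0,0,0],
    [0,0,0,0,0,0],
    [0,0,0,0,0,0],
    [0,0,0,0,0,0],
    [0,0,0,0,0,0]
  ],
  "grip": 1
}}

```text
t: 3.65
tcp_pos: [0.6016, 0.0993, 0.2067]
tool_rot: [[-0.0, -0.622, 0.783], [0.0, 0.783, 0.622], [-1.0, 0.0, -0.0]]
contact_force: [-3.1, 4.6, 0.6]
opening: 0.342
```

>>> {"op": "step_arm", "data": {
  "rows": [
    [0,0,0,0,0,0],
    [0,0,0,0,0,0],
    [0,0,0,0,0,0],
    [0,0,0,0,0,0]
  ],
  "grip": 1
}}

```text
t: 4.15
tcp_pos: [0.6002, 0.1012, 0.2065]
tool_rot: [[-0.003, -0.623, 0.782], [0.003, 0.782, 0.623], [-1.0, 0.004, -0.001]]
contact_force: [-5.9, 5.8, 2.4]
opening: 0.264
```

>>> {"op": "step_arm", "data": {
  "rows": [
    [0,0,0,0,0,0],
    [0,0,0,0,0,0],
    [0,0,0,0,0,0],
    [0,0,0,0,0,0]
  ]
}}

```text
t: 4.65
tcp_pos: [0.6002, 0.1012, 0.2065]
tool_rot: [[-0.003, -0.623, 0.782], [0.003, 0.782, 0.623], [-1.0, 0.004, -0.001]]
contact_force: [-4.4, 5.8, 3.5]
opening: 0.264
```

```bash
python3 - <<'E'
from meas import *
i,d=imaging.capture('side');save(i,'side2',(180,60,340,220),4)
E
```

```text
(no output)
```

View pics/side2.png

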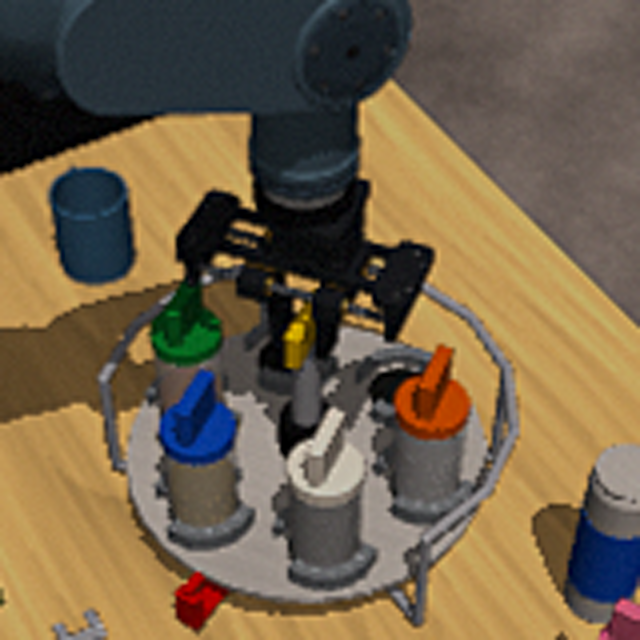

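The fingers are closed on the yellow bar (crop px ~(300,340)). Turning clockwise by about 99°.

>>> {"op": "step_arm", "data": {
  "rows": [
    [0,0.002,0,2,0,0],
    [0,0.002,0,8,0,0],
    [0,0.002,0,15,0,0],
    [0,0.002,0,22,0,0],
    [0,0.002,0,29,0,0],
    [0,0.002,0,36,0,0],
    [0,0.002,0,43,0,0],
    [0,0.002,0,50,0,0],
    [0,0.002,0,57,0,0],
    [0,0.002,0,64,0,0],
    [0,0.002,0,71,0,0],
    [0,0.002,0,78,0,0]
  ]
}}

```text
t: 6.2
tcp_pos: [0.599, 0.107, 0.2065]
tool_rot: [[-0.002, 0.638, 0.77], [0.01, 0.77, -0.638], [-1.0, 0.006, -0.008]]
contact_force: [-2.6, 23.2, 1.7]
opening: 0.261
```

>>> {"op": "step_arm", "data": {
  "rows": [
    [0,0,0,6,0,0],
    [0,0,0,12,0,0],
    [0,0,0,17,0,0],
    [0,0,0,20,0,0],
    [0,0,0,21,0,0],
    [0,0,0,21,0,0]
  ]
}}

```text
t: 6.95
tcp_pos: [0.6004, 0.1081, 0.2066]
tool_rot: [[0.002, 0.869, 0.494], [0.012, 0.494, -0.869], [-1.0, 0.007, -0.009]]
contact_force: [2.2, 26.0, -0.3]
opening: 0.258
```

```bash
python3 - <<'E'
from meas import *
s=status.observe();print(s['t'],s['tcp_pos'],s['tool_rot'],np.array(s['q']),s['moment'])
i,d=imaging.capture('side');save(i,'side3',(180,60,340,220),4)
C,o=measure(i,d,'side')
E
```

```text
6.95 [0.6004 0.1081 0.2066] [[ 0.0016  0.8693  0.4942]
 [ 0.0118  0.4942 -0.8693]
 [-0.9999  0.0072 -0.0095]] [-0.022   0.2977  1.5614  0.0124  1.2812 -0.5424] [ 4.3677 -0.388   0.3546]
side yellow 74 32 z 0.22643248309311492 box (array([0.6162, 0.0856]), array([15.0632, 19.8284]), 38.77875518798828) mean [0.6143 0.0837 0.2227] px 261.13513513513516 143.35135135135135
side orange 164 79 z 0.2099594639178195 box (array([0.518 , 0.0306]), array([15.4018, 47.1367]), 39.00668716430664) mean [0.5171 0.029  0.206 ] px 243.6158536585366 169.82926829268294
```

View pics/side3.png

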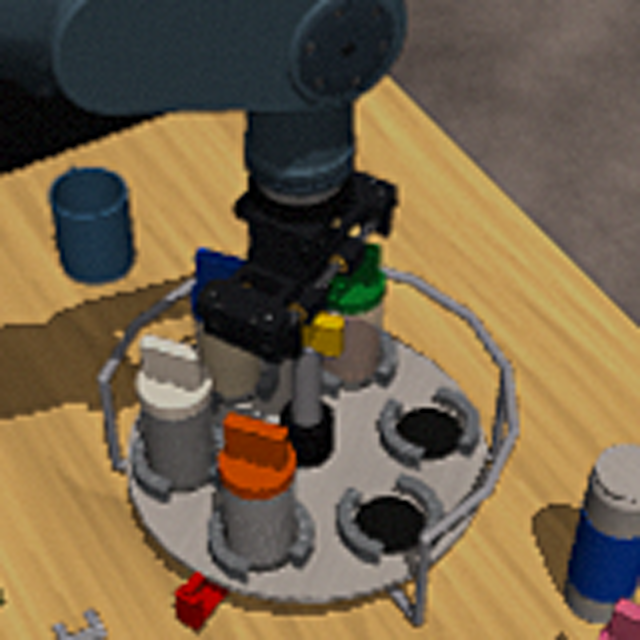

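```bash
cat > rotfit.py <<'E'
from meas import *
from scipy.optimize import least_squares
def lids(cam,i,d):
    C=cloud(cam,d);out={}
    R=np.hypot(C[:,:,0]-.603,C[:,:,1]-.103)
    for n,lo,hi in [('orange',(3,150,60),(17,255,255)),('blue',(105,150,50),(125,255,255)),('green',(50,100,40),(80,255,255))]:
        m=hsvmask(i,lo,hi)&(d>0)&(C[:,:,2]>.196)&(C[:,:,2]<.22)&(R<.16)
        P=C[m]
        if len(P)>15:
            r=cv2.minAreaRect((P[:,:2]*1000).astype(np.float32));w,h=r[1];a=r[2] if w>h else r[2]+90
            c=np.array(r[0])/1000;out[n]=c
            print(cam,n,len(P),c,np.round(r[1],1),'yaw',round(a%180,1),'ang',np.degrees(np.arctan2(c[1]-.1035,c[0]-.603)))
    return out
E
python3 - <<'E'
from rotfit import *
i,d=imaging.capture('side')
lids('side',i,d)
for c in ('top','side'):
    z=np.load('/tmp/%s.npz'%c);lids(c,z['i'],z['d'])
E
```

```text
side orange 92 [0.519  0.0293] [14.4 48.9] yaw 130.2 ang -138.53305461345943
side blue 49 [0.5797 0.2101] [16.4 38.7] yaw 121.2 ang 102.35226091482247
top orange 83 [0.6694 0.0145] [48.7 13.5] yaw 39.2 ang -53.29466541713207
top blue 35 [0.4925 0.0825] [41.1 10.4] yaw 39.5 ang -169.25118288150173
top green 73 [0.5341 0.1867] [46.5 13.4] yaw 37.3 ang 129.62258173325387
side orange 63 [0.6709 0.0139] [50.6 13.1] yaw 37.9 ang -52.836367059620144
side blue 68 [0.4946 0.0844] [49.2 14. ] yaw 37.3 ang -170.02400909951686
side green 61 [0.5355 0.1859] [54.5 13.6] yaw 38.0 ang 129.3054595409355
```

The turret has turned only about 88°: the bar slipped roughly 11° in the grip and there is a 26 N side load. I'll release, realign on the axis measured from opposite lids, (0.602, 0.1003), and grip again.

>>> {"op": "step_arm", "data": {
  "rows": [
    [0,0,0,0,0,0],
    [0,0,0,0,0,0],
    [0,0,0,0,0,0],
    [0,0,0,0,0,0],
    [0,0,0,0,0,0]
  ],
  "grip": -0.4
}}

```text
t: 7.68
tcp_pos: [0.6005, 0.1005, 0.2067]
tool_rot: [[-0.0, 0.871, 0.492], [-0.0, 0.492, -0.871], [-1.0, -0.0, 0.0]]
contact_force: [0.3, -0.1, 0.1]
opening: 0.701
```

```bash
python3 - <<'E'
from rotfit import *
s=status.observe();print(s['t'],s['tcp_pos'],s['tool_rot'],s['opening'],s['moment'],s['contact_force'])
i,d=imaging.capture('side');save(i,'side4',(180,60,340,220),4)
measure(i,d,'side');lids('side',i,d)
E
```

```text
7.675 [0.6005 0.1005 0.2067] [[-0.      0.8708  0.4916]
 [-0.0001  0.4916 -0.8708]
 [-1.     -0.0001  0.0001]] 0.7011011795065973 [-0.0291  0.0206 -0.0321] [ 0.3432 -0.0981  0.1036]
side yellow 67 30 z 0.226036211661066 box (array([0.6155, 0.0849]), array([14.3642, 20.064 ]), 40.60307693481445) mean [0.6149 0.0842 0.2227] px 261.65671641791045 143.34328358208955
side orange 168 84 z 0.21002517585505182 box (array([0.5185, 0.0295]), array([16.1937, 50.0916]), 38.95691680908203) mean [0.5176 0.0281 0.206 ] px 243.79166666666666 169.83928571428572
side orange 90 [0.5186 0.0294] [16.2 50.4] yaw 129.0 ang -138.6974400615741
side blue 61 [0.5834 0.209 ] [17.4 46. ] yaw 128.6 ang 100.50850417702321
```

View pics/side4.png

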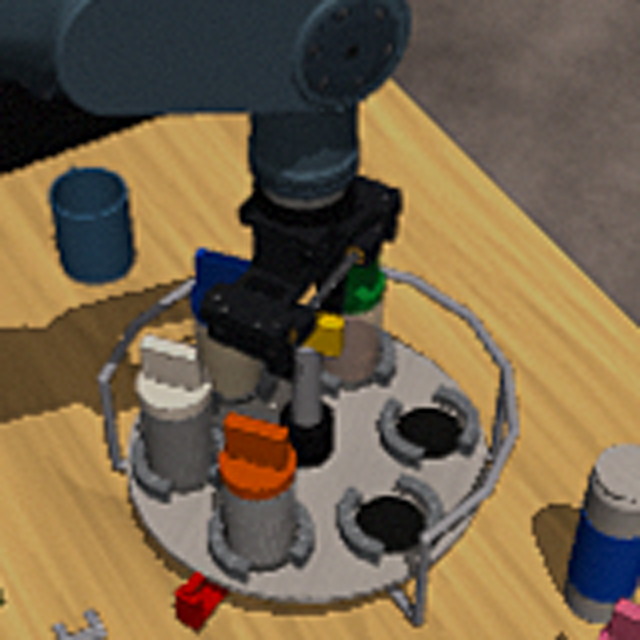

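>>> {"op": "step_arm", "data": {
  "rows": [
    [0,0.0013,0.0007,-5,0,0],
    [0,0.0013,0.0007,-10,0,0],
    [0,0.0013,0.0007,-10,0,0]
  ]
}}

```text
t: 8.1
tcp_pos: [0.6019, 0.1008, 0.2067]
tool_rot: [[-0.0, 0.772, 0.635], [-0.0, 0.635, -0.772], [-1.0, -0.0, -0.0]]
contact_force: [-0.4, 1.0, 0.7]
opening: 0.702
```

>>> {"op": "step_arm", "data": {
  "rows": [
    [0,0,0,0,0,0],
    [0,0,0,0,0,0],
    [0,0,0,0,0,0],
    [0,0,0,0,0,0],
    [0,0,0,0,0,0],
    [0,0,0,0,0,0],
    [0,0,0,0,0,0]
  ],
  "grip": 1
}}

```text
t: 8.98
tcp_pos: [0.6041, 0.1027, 0.207]
tool_rot: [[0.006, 0.772, 0.636], [0.003, 0.636, -0.772], [-1.0, 0.007, 0.001]]
contact_force: [9.7, 6.8, -5.6]
opening: 0.262
```

>>> {"op": "step_arm", "data": {
  "rows": [
    [0,0,0,3,0,0],
    [0,0,0,6,0,0],
    [0,0,0,9,0,0],
    [0,0,0,12,0,0],
    [0,0,0,14,0,0],
    [0,0,0,14,0,0]
  ]
}}

```text
t: 9.72
tcp_pos: [0.603, 0.1042, 0.2069]
tool_rot: [[0.003, 0.902, 0.431], [0.005, 0.431, -0.902], [-1.0, 0.005, -0.003]]
contact_force: [6.3, 12.1, -2.6]
opening: 0.262
```

```bash
python3 - <<'E'
from rotfit import *
s=status.observe();print(s['t'],s['tcp_pos'],s['tool_rot'],s['opening'],s['moment'],s['contact_force'])
i,d=imaging.capture('side');save(i,'side5',(180,60,340,220),4)
measure(i,d,'side');lids('side',i,d)
r=imaging.mark_of('side','front')
for q in r: 
  v,u=np.array(q['centre'])*[384,512];print(q['conf'],ray('side',u,v,.06))
E
```

```text
9.725 [0.603  0.1042 0.2069] [[ 0.0035  0.9022  0.4314]
 [ 0.0053  0.4314 -0.9022]
 [-1.      0.0054 -0.0033]] 0.2622099278802874 [ 1.8969 -0.8743  0.3733] [ 6.3294 12.1461 -2.6488]
side yellow 72 33 z 0.2257515747489665 box (array([0.614 , 0.0842]), array([14.51  , 20.3063]), 28.36760711669922) mean [0.6136 0.084  0.2222] px 261.3333333333333 143.41666666666666
side orange 163 79 z 0.20968350445684292 box (array([0.5198, 0.0311]), array([16.8669, 48.1318]), 39.25069808959961) mean [0.5171 0.029  0.2061] px 243.54601226993864 169.75460122699386
side orange 88 [0.5199 0.0309] [16.9 48.6] yaw 129.3 ang -138.83745696764842
side blue 53 [0.5803 0.2094] [15.9 41. ] yaw 124.9 ang 102.10765267248654
0.94 [0.5006 0.0463 0.06  ]
```

View pics/side5.png

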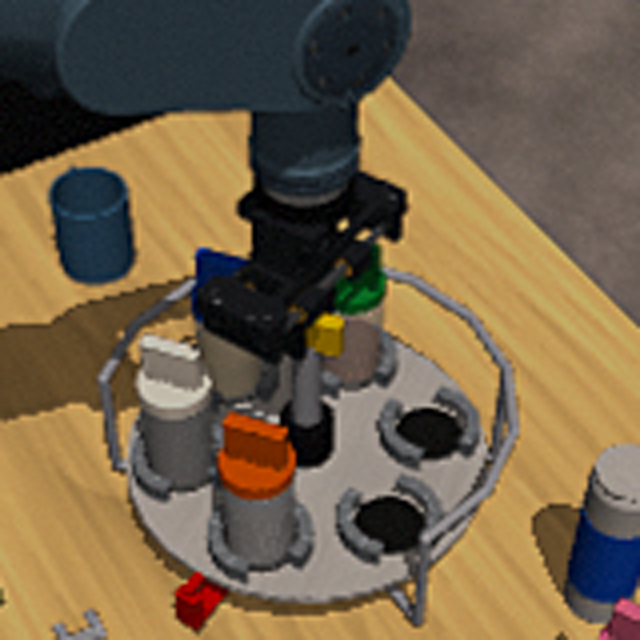

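The turret is stuck on the entry to the click, about 12° short, while the grip winds up (moment about 0.37 N m). I'll keep pushing.

>>> {"op": "step_arm", "data": {
  "rows": [
    [0,0,0,3,0,0],
    [0,0,0,6,0,0],
    [0,0,0,9,0,0],
    [0,0,0,9,0,0]
  ]
}}

```text
t: 10.32
tcp_pos: [0.6033, 0.1034, 0.2071]
tool_rot: [[0.004, 0.959, 0.285], [0.004, 0.284, -0.959], [-1.0, 0.005, -0.003]]
contact_force: [5.9, 9.5, -2.2]
opening: 0.257
```

```bash
cat > look.py <<'E'
import sys
from rotfit import *
s=status.observe();print(s['t'],s['tcp_pos'],np.degrees(np.arctan2(s['tool_rot'][1][1],s['tool_rot'][0][1])),s['opening'],s['moment'],s['contact_force'],np.array(s['q']))
i,d=imaging.capture('side');np.savez('/tmp/side_%s.npz'%sys.argv[1],i=i,d=d);save(i,sys.argv[1],(180,60,340,220),4)
measure(i,d,'side');lids('side',i,d)
E
python3 look.py s6
```

```text
10.325 [0.6033 0.1034 0.2071] 16.528291899151395 0.2565208352263194 [ 1.4064 -1.0108  0.3597] [ 5.8929  9.5365 -2.2365] [-0.026   0.3008  1.5564  0.0042  1.2803 -0.3156]
side yellow 80 40 z 0.22635793116643682 box (array([0.6127, 0.0893]), array([16.2678, 30.1597]), 49.90107345581055) mean [0.6113 0.0862 0.2222] px 260.8625 143.1
side orange 167 81 z 0.20911581435320556 box (array([0.5162, 0.0316]), array([17.2897, 49.6621]), 39.297000885009766) mean [0.5162 0.0302 0.2057] px 243.01796407185628 169.77844311377245
side orange 86 [0.5162 0.0316] [17.3 49.7] yaw 129.3 ang -140.37389333751682
side blue 36 [0.5803 0.2148] [15.  31.8] yaw 125.6 ang 101.51968927736267
```

View pics/s6.png

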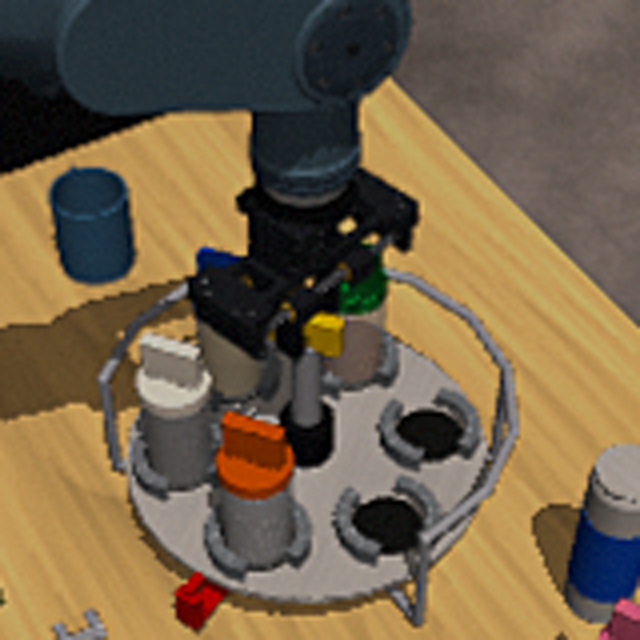

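The torsional grip has saturated at about 0.36 N m and is slipping. I'll regrip 20 mm off-centre on the bar for leverage.

>>> {"op": "step_arm", "data": {
  "rows": [
    [0,0,0,0,0,0],
    [0,0,0,0,0,0],
    [0,0,0,0,0,0],
    [0,0.002,0.005,-6,0,0],
    [0,0.004,0.01,-12,0,0],
    [0,0.006,0.015,-18,0,0],
    [0,0.0078,0.0189,-23,0,0],
    [0,0.0078,0.0189,-23,0,0]
  ],
  "grip": -0.4
}}

```text
t: 11.38
tcp_pos: [0.6148, 0.0845, 0.2066]
tool_rot: [[-0.0, 0.773, 0.635], [-0.0, 0.635, -0.773], [-1.0, -0.0, -0.0]]
contact_force: [-0.3, 0.1, 0.6]
opening: 0.701
```

>>> {"op": "step_arm", "data": {
  "rows": [
    [0,0,0,0,0,0],
    [0,0,0,0,0,0],
    [0,0,0,0,0,0],
    [0,0,0,0,0,0],
    [0,0,0,0,0,0],
    [0,0,0,0,0,0],
    [0,0,0,0,0,0]
  ],
  "grip": 1
}}

```text
t: 12.25
tcp_pos: [0.6171, 0.087, 0.2068]
tool_rot: [[0.006, 0.772, 0.636], [0.004, 0.636, -0.772], [-1.0, 0.007, 0.001]]
contact_force: [12.6, 8.5, -7.3]
opening: 0.153
```

```bash
python3 look.py s7
```

```text
12.25 [0.6171 0.087  0.2068] 39.491571952271364 0.15290752325644116 [ 1.1935 -1.7331 -0.1893] [12.5931  8.5079 -7.2675] [-0.052   0.3234  1.528   0.0041  1.2841 -0.7424]
side yellow 0
side orange 167 83 z 0.20969798477692822 box (array([0.5173, 0.0307]), array([16.9122, 48.9942]), 33.41965866088867) mean [0.5166 0.0293 0.2059] px 243.2874251497006 169.7005988023952
side orange 88 [0.5173 0.0307] [16.9 49. ] yaw 123.4 ang -139.6650825743545
side blue 69 [0.5846 0.208 ] [13.7 47.9] yaw 130.7 ang 99.97176420982545
```

The opening of 0.153 (~14 mm) now matches the bar. The earlier 0.26 (~23 mm) was the 26 mm post, which explains the slip. Now I'll arc about the axis.

>>> {"op": "step_arm", "data": {
  "rows": [
    [0,-0.001,0,3,0,0],
    [0,-0.002,0,6,0,0],
    [0,-0.003,0,9,0,0],
    [0,-0.004,-0.0004,12,0,0],
    [0,-0.0047,-0.0005,13,0,0],
    [0,-0.0047,-0.0005,13,0,0]
  ]
}}

```text
t: 13.05
tcp_pos: [0.6131, 0.0844, 0.2067]
tool_rot: [[0.006, 0.895, 0.446], [0.004, 0.446, -0.895], [-1.0, 0.007, -0.0]]
contact_force: [12.7, 8.2, -7.6]
opening: 0.155
```

```bash
python3 look.py s8
```

```text
13.05 [0.6131 0.0844 0.2067] 26.501900298988822 0.15519883957790795 [ 1.0999 -1.6413  0.0808] [12.7383  8.1985 -7.5606] [-0.0566  0.3144  1.5398  0.004   1.2815 -0.5202]
side yellow 0
side orange 156 79 z 0.2095982778042031 box (array([0.5047, 0.0513]), array([14.958, 49.119]), 26.75453758239746) mean [0.5036 0.0498 0.2056] px 236.60897435897436 167.12820512820514
side orange 84 [0.5047 0.0513] [15.  49.1] yaw 116.8 ang -152.0390454913169
side blue 62 [0.6083 0.2086] [13.4 49. ] yaw 114.1 ang 87.09047820364543
```

View pics/s8.png

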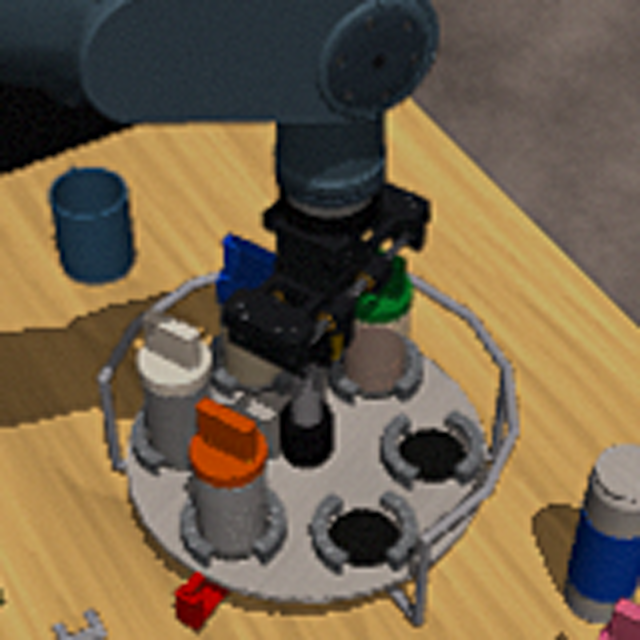

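The orange canister is now at the front (angle -152°, over the pointer). Next I'll release, rise and check that it is seated.

>>> {"op": "step_arm", "data": {
  "rows": [
    [0,0,0,0,0,0],
    [0,0,0,0,0,0],
    [0,0,0,0,0,0],
    [0,0,0,0,0,0],
    [-0.02,0,0,0,0,0],
    [-0.05,0,0,0,0,0],
    [-0.08,0,0,0,0,0],
    [-0.1,0,0,0,0,0],
    [-0.1,0,0,0,0,0]
  ],
  "grip": -0.4
}}

```text
t: 14.22
tcp_pos: [0.6118, 0.0823, 0.3093]
tool_rot: [[0.004, 0.895, 0.446], [-0.0, 0.446, -0.895], [-1.0, 0.004, 0.002]]
contact_force: [0.6, -0.2, -0.3]
opening: 0.702
```

```bash
python3 look.py s9; python3 - <<'E'
from rotfit import *
r=imaging.mark_of('side','front')
for q in r: 
  v,u=np.array(q['centre'])*[384,512];print(q['conf'],ray('side',u,v,.06))
for q in imaging.mark_of('side','can_orange'):
  v,u=np.array(q['centre'])*[384,512];print('can',q['conf'],ray('side',u,v,.06))
for q in imaging.mark_of('side','wing'):
  v,u=np.array(q['centre'])*[384,512];print('wing',q['conf'],ray('side',u,v,.188))
for q in imaging.mark_of('side','tray'):
  v,u=np.array(q['centre'])*[384,512];print('tray',q['conf'],ray('side',u,v,.005),u,v)
E
```

```text
14.225 [0.6118 0.0823 0.3093] 26.485384245419322 0.7017421493472714 [-0.0187  0.0347  0.0004] [ 0.5697 -0.1515 -0.2674] [-0.0582  0.2311  1.4332  0.      1.473  -0.5205]
side yellow 129 78 z 0.2263179338198864 box (array([0.6034, 0.0999]), array([16.5378, 59.8107]), 23.713577270507812) mean [0.6027 0.097  0.2228] px 257.30232558139534 141.74418604651163
side orange 160 78 z 0.2096160774312745 box (array([0.5039, 0.0512]), array([15.2229, 51.8759]), 26.007856369018555) mean [0.5037 0.0488 0.2059] px 236.725 167.3
side orange 87 [0.5039 0.0512] [15.2 51.9] yaw 116.0 ang -152.15500590669643
side blue 40 [0.6055 0.2092] [ 9.5 49.3] yaw 117.7 ang 88.66897694235838
side green 61 [0.7004 0.1496] [15.7 49.4] yaw 116.3 ang 25.33363394715699
0.62 [0.5015 0.0428 0.06  ]
can 0.78 [0.5022 0.0586 0.06  ]
can 0.72 [ 0.6701 -0.2578  0.06  ]
wing 0.72 [0.5031 0.045  0.188 ]
wing 0.65 [ 0.6687 -0.2474  0.188 ]
tray 0.93 [ 0.454  -0.2475  0.005 ] 270.4896 279.0912
```

View pics/s9.png

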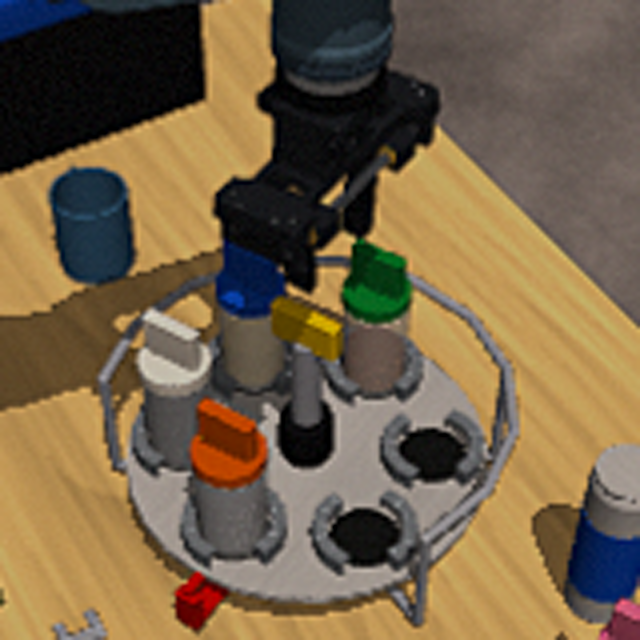

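It is seated at the front: angle -152.2°, wing yaw 116°, pointer -151.7 to -152.8°. Moving over the orange wing.

>>> {"op": "step_arm", "data": {
  "rows": [
    [0,-0.03,-0.006,0,0,0],
    [0,-0.06,-0.012,0,0,0],
    [0,-0.09,-0.017,0,0,0],
    [0.01,-0.1084,-0.0207,0,0,0],
    [0.04,-0.1084,-0.0207,0,0,0],
    [0.05,-0.1084,-0.0207,0,0,0],
    [0.05,-0.1084,-0.0207,0,0,0]
  ],
  "grip": -0.4
}}

```text
t: 15.35
tcp_pos: [0.5041, 0.0526, 0.2558]
tool_rot: [[-0.002, 0.895, 0.446], [0.0, 0.446, -0.895], [-1.0, -0.002, -0.001]]
contact_force: [0.4, 0.2, 1.1]
opening: 0.699
```

```bash
python3 look.py s10
```

```text
15.35 [0.5041 0.0526 0.2558] 26.483611873586085 0.6994959746819781 [-0.0449  0.0424 -0.0198] [0.431  0.2306 1.0551] [-0.1305  0.0257  1.7702  0.      1.3481 -0.5927]
side yellow 140 74 z 0.22655487624364382 box (array([0.6032, 0.0999]), array([15.7775, 59.7716]), 26.89864158630371) mean [0.6037 0.094  0.223 ] px 257.1928571428571 142.13571428571427
side orange 124 59 z 0.2096679617126089 box (array([0.5069, 0.0472]), array([15.6185, 39.845 ]), 24.227590560913086) mean [0.5063 0.0444 0.206 ] px 238.25806451612902 167.9758064516129
side orange 71 [0.5059 0.0491] [16.8 44.1] yaw 118.9 ang -150.74162423136787
side green 65 [0.6987 0.1486] [15.3 48.5] yaw 118.7 ang 25.212885201526326
```

View pics/s10.png

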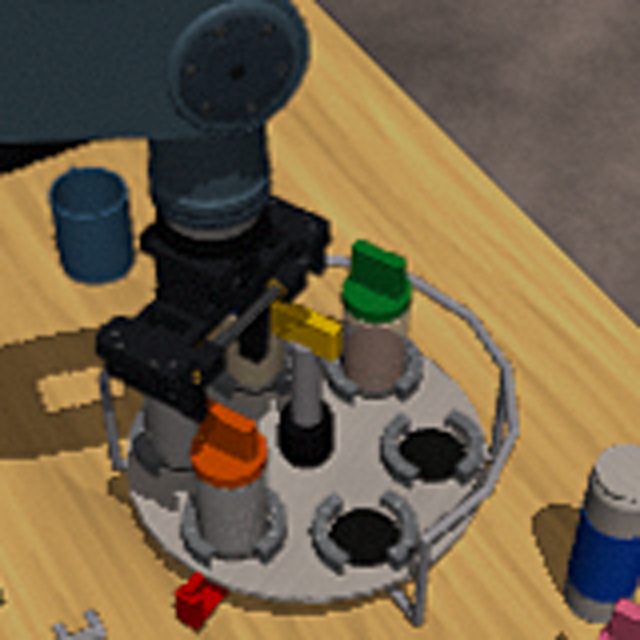

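The gripper is straddling the wing at crop px (225,430). Descend and grip.

>>> {"op": "step_arm", "data": {
  "rows": [
    [0.02,0.001,0,0,0,0],
    [0.04,0.001,0,0,0,0],
    [0.06,0.001,0,0,0,0],
    [0.066,0.001,0,0,0,0],
    [0.066,0.001,0,0,0,0]
  ]
}}

```text
t: 16.02
tcp_pos: [0.5059, 0.053, 0.1913]
tool_rot: [[0.0, 0.895, 0.446], [-0.0, 0.446, -0.895], [-1.0, 0.0, 0.0]]
contact_force: [-0.6, 0.5, -0.2]
opening: 0.701
```

>>> {"op": "step_arm", "data": {
  "rows": [
    [0,0,0,0,0,0],
    [0,0,0,0,0,0],
    [0,0,0,0,0,0],
    [0,0,0,0,0,0],
    [0,0,0,0,0,0],
    [0,0,0,0,0,0],
    [0,0,0,0,0,0]
  ],
  "grip": 1
}}

```text
t: 16.9
tcp_pos: [0.5056, 0.0531, 0.1908]
tool_rot: [[0.0, 0.895, 0.446], [0.0, 0.446, -0.895], [-1.0, 0.0, 0.0]]
contact_force: [0.6, -0.5, -0.3]
opening: 0.153
```

```bash
python3 look.py s11
```

```text
16.9 [0.5056 0.0531 0.1908] 26.485836629439493 0.1534334211001042 [-0.0278 -0.1324 -0.0138] [ 0.6224 -0.5204 -0.2619] [-0.1294  0.0983  1.8325  0.0001  1.2106 -0.5916]
side yellow 49 19 z 0.22510314363007208 box (array([0.6147, 0.0781]), array([17.0818, 11.0435]), 46.73086929321289) mean [0.6135 0.0768 0.2211] px 261.2040816326531 144.9591836734694
side orange 52 19 z 0.20910928275343416 box (array([0.5127, 0.0345]), array([14.1027,  9.523 ]), 34.965492248535156) mean [0.5127 0.0332 0.2057] px 241.3653846153846 169.8653846153846
side orange 25 [0.5118 0.0347] [14.9 13.1] yaw 8.9 ang -142.9747166385144
side green 67 [0.7001 0.1488] [16.7 49.6] yaw 115.1 ang 25.029888089017483
```

View pics/s11.png

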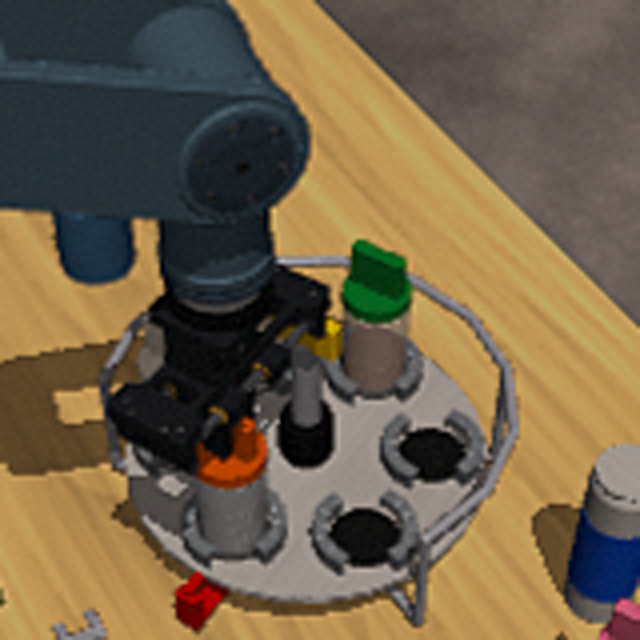

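The wing is gripped with no side load. Unscrewing anticlockwise by 128°.

>>> {"op": "step_arm", "data": {
  "rows": [
    [0,0,0,-5,0,0],
    [0,0,0,-12,0,0],
    [0,0,0,-19,0,0],
    [0,0,0,-26,0,0],
    [0,0,0,-33,0,0],
    [0,0,0,-40,0,0],
    [0,0,0,-47,0,0],
    [0,0,0,-54,0,0],
    [0,0,0,-61,0,0],
    [0,0,0,-66,0,0],
    [0,0,0,-68,0,0]
  ]
}}

```text
t: 18.32
tcp_pos: [0.5053, 0.0529, 0.1907]
tool_rot: [[-0.0, -0.079, 0.997], [-0.0, 0.997, 0.079], [-1.0, -0.0, -0.0]]
contact_force: [-0.0, -0.0, 0.1]
opening: 0.157
```

>>> {"op": "step_arm", "data": {
  "rows": [
    [0,0,0,-7,0,0],
    [0,0,0,-14,0,0],
    [0,0,0,-21,0,0],
    [0,0,0,-28,0,0],
    [0,0,0,-35,0,0],
    [0,0,0,-42,0,0],
    [0,0,0,-49,0,0],
    [0,0,0,-55,0,0],
    [0,0,0,-59,0,0],
    [0,0,0,-60,0,0],
    [0,0,0,-60,0,0]
  ]
}}

```text
t: 19.7
tcp_pos: [0.5054, 0.053, 0.1907]
tool_rot: [[0.0, -0.902, 0.432], [-0.0, 0.432, 0.902], [-1.0, -0.0, -0.0]]
contact_force: [0.7, -0.4, -0.3]
opening: 0.157
```

```bash
python3 look.py s12
```

```text
19.7 [0.5054 0.053  0.1907] 154.41217972220946 0.15740208092120353 [-0.0007 -0.0797  0.057 ] [ 0.6721 -0.3637 -0.2597] [-0.1294  0.0983  1.8326 -0.0001  1.2107 -2.8244]
side yellow 35 29 z 0.22693773096435713 box (array([0.5969, 0.1117]), array([12.9517, 27.5806]), 34.302978515625) mean [0.5962 0.1116 0.2245] px 253.77142857142857 137.74285714285713
side orange 68 45 z 0.2101821275802291 box (array([0.5012, 0.0467]), array([42.1254, 12.3825]), 62.1361083984375) mean [0.5004 0.0426 0.2076] px 236.72058823529412 168.7058823529412
side orange 58 [0.5023 0.0459] [32.1 38.4] yaw 99.0 ang -150.21618093162976
side green 69 [0.6998 0.1493] [15.3 48.3] yaw 115.2 ang 25.30788070188613
```

View pics/s12.png

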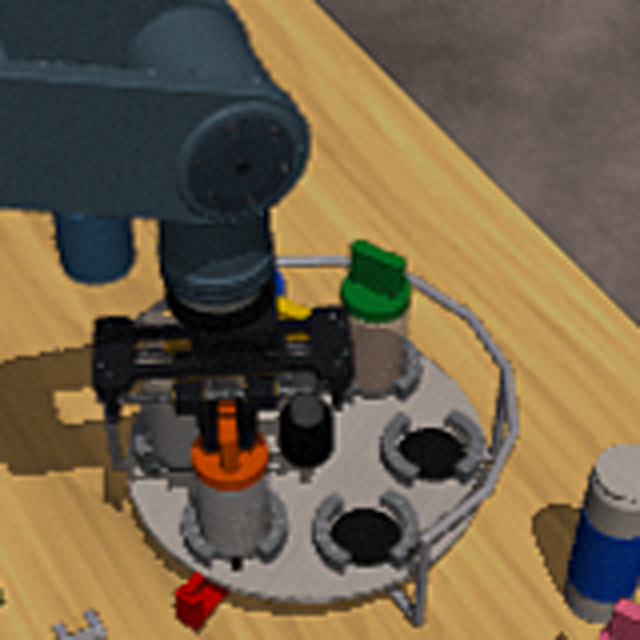

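Unscrewed 128° with a foot lug showing in the gap. Lifting.

>>> {"op": "step_arm", "data": {
  "rows": [
    [-0.004,0,0,0,0,0],
    [-0.008,0,0,0,0,0],
    [-0.014,0,0,0,0,0],
    [-0.02,0,0,0,0,0],
    [-0.02,0,0,0,0,0]
  ]
}}

```text
t: 20.38
tcp_pos: [0.5059, 0.053, 0.2115]
tool_rot: [[0.001, -0.902, 0.431], [-0.0, 0.431, 0.902], [-1.0, -0.001, 0.0]]
contact_force: [0.4, 0.4, -3.1]
opening: 0.158
```

```bash
python3 - <<'E'
from rotfit import *
imaging.capture('top')
for q in imaging.mark_of('top','tray')[:1]:
  v,u=np.array(q['centre'])*[384,512];print('tray',q['conf'],ray('top',u,v,.005),u,v)
r=imaging.regions_of('top','tray')[0];m=r['mask']
c,_=cv2.findContours(m.astype(np.uint8),0,2);c=max(c,key=len)
b=cv2.boxPoints(cv2.minAreaRect(c));print(b);[print(ray('top',*p,.022)) for p in b]
E
```

```text
tray 0.86 [ 0.4585 -0.235   0.005 ] 311.296 214.3872
[[272.033  191.3358]
 [344.9561 178.8856]
 [355.3751 239.9116]
 [282.452  252.3618]]
[ 0.5432 -0.1119  0.022 ]
[ 0.5649 -0.3581  0.022 ]
[ 0.3605 -0.3666  0.022 ]
[ 0.3418 -0.1265  0.022 ]
```

Free, with about 3 N of weight on the wrist. Tray centre is (0.454, -0.24). Raise, carry and turn the wrist back by 70° so joint 6 stays in range.

>>> {"op": "step_arm", "data": {
  "rows": [
    [-0.02,0,0,0,0,0],
    [-0.045,0,0,0,0,0],
    [-0.075,0,0,0,0,0],
    [-0.1,0,0,0,0,0],
    [-0.11,-0.002,-0.008,2,0,0],
    [-0.11,-0.008,-0.028,8,0,0],
    [-0.11,-0.016,-0.056,15,0,0],
    [-0.11,-0.025,-0.088,23,0,0],
    [-0.11,-0.034,-0.12,31,0,0],
    [-0.11,-0.043,-0.152,39,0,0],
    [-0.11,-0.052,-0.184,46,0,0],
    [-0.11,-0.06,-0.212,53,0,0]
  ]
}}

```text
t: 22.02
tcp_pos: [0.4673, -0.1655, 0.3196]
tool_rot: [[-0.002, -0.193, 0.981], [0.001, 0.981, 0.193], [-1.0, 0.001, -0.001]]
contact_force: [-0.1, 0.3, -3.7]
opening: 0.159
```

>>> {"op": "step_arm", "data": {
  "rows": [
    [0,-0.025,-0.01,6,0,0],
    [0,-0.048,-0.019,11,0,0],
    [0,-0.065,-0.026,15,0,0],
    [0.01,-0.0718,-0.0285,17,0,0],
    [0.04,-0.0718,-0.0285,17,0,0],
    [0.07,-0.0718,-0.0285,17,0,0],
    [0.1,-0.0718,-0.0285,17,0,0],
    [0.13,-0.0718,-0.0285,17,0,0],
    [0.15,-0.0718,-0.0285,17,0,0],
    [0.158,-0.0718,-0.0285,17,0,0],
    [0.158,-0.0718,-0.0285,17,0,0]
  ]
}}

```text
t: 23.4
tcp_pos: [0.4544, -0.2397, 0.1622]
tool_rot: [[-0.001, 0.096, 0.995], [0.001, 0.995, -0.096], [-1.0, 0.001, -0.001]]
contact_force: [0.1, 0.3, -3.2]
opening: 0.152
```

```bash
python3 - <<'E'
from rotfit import *
s=status.observe();print(s['t'],s['tcp_pos'],s['tool_rot'],s['contact_force'],np.array(s['q']))
i,d=imaging.capture('side');save(i,'s13',(150,80,430,370),2.5)
E
```

```text
23.4 [ 0.4544 -0.2397  0.1622] [[-0.0009  0.0959  0.9954]
 [ 0.0009  0.9954 -0.0959]
 [-1.      0.0008 -0.0009]] [ 0.1404  0.317  -3.1822] [-0.7167  0.1489  1.8401  0.0001  1.1538 -2.1916]
```

View pics/s13.png

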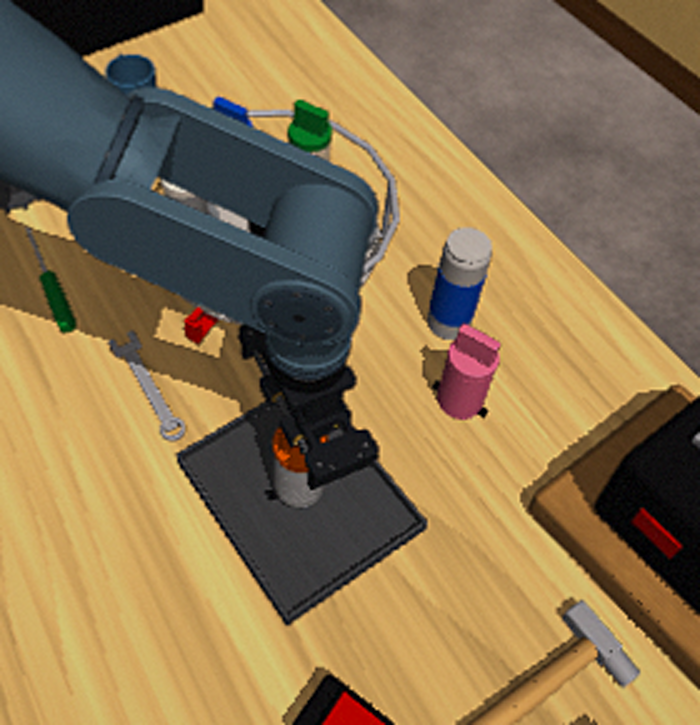

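The canister hangs upright over the middle of the tray (crop px ~(298,490)). Lowering gently.

>>> {"op": "step_arm", "data": {
  "rows": [
    [0.007,0,0,0,0,0],
    [0.013,0,0,0,0,0],
    [0.017,0,0,0,0,0],
    [0.02,0,0,0,0,0],
    [0.022,0,0,0,0,0],
    [0.0225,0,0,0,0,0]
  ]
}}

```text
t: 24.2
tcp_pos: [0.4546, -0.2402, 0.1401]
tool_rot: [[-0.0, 0.096, 0.995], [0.0, 0.995, -0.096], [-1.0, 0.0, -0.0]]
contact_force: [-0.2, -0.4, -2.8]
opening: 0.156
```

>>> {"op": "step_arm", "data": {
  "rows": [
    [0.001,0,0,0,0,0],
    [0.002,0,0,0,0,0],
    [0.002,0,0,0,0,0]
  ]
}}

```text
t: 24.58
tcp_pos: [0.4546, -0.2402, 0.1382]
tool_rot: [[-0.0, 0.096, 0.995], [0.0, 0.995, -0.096], [-1.0, 0.0, -0.0]]
contact_force: [0.0, -0.4, -2.9]
opening: 0.154
```

>>> {"op": "step_arm", "data": {
  "rows": [
    [0.001,0,0,0,0,0],
    [0.0015,0,0,0,0,0],
    [0.0015,0,0,0,0,0]
  ]
}}

```text
t: 24.95
tcp_pos: [0.4546, -0.2401, 0.1366]
tool_rot: [[-0.0, 0.096, 0.995], [0.0, 0.995, -0.096], [-1.0, 0.0, -0.0]]
contact_force: [-0.7, -0.7, -2.9]
opening: 0.153
```

>>> {"op": "step_arm", "data": {
  "rows": [
    [0.0005,0,0,0,0,0],
    [0.001,0,0,0,0,0],
    [0.001,0,0,0,0,0]
  ]
}}

```text
t: 25.32
tcp_pos: [0.4547, -0.2402, 0.1358]
tool_rot: [[0.0, 0.096, 0.995], [-0.0, 0.995, -0.096], [-1.0, -0.0, 0.0]]
contact_force: [0.2, -0.4, -2.6]
opening: 0.152
```

>>> {"op": "step_arm", "data": {
  "rows": [
    [0.0005,0,0,0,0,0],
    [0.001,0,0,0,0,0],
    [0.001,0,0,0,0,0]
  ]
}}

```text
t: 25.7
tcp_pos: [0.455, -0.2404, 0.1358]
tool_rot: [[0.001, 0.096, 0.995], [-0.001, 0.995, -0.096], [-1.0, -0.001, 0.001]]
contact_force: [-2.4, 1.5, 5.3]
opening: 0.156
```

On the floor (force reversed to +5 N at TCP z 0.1358, as predicted). Release, then rise.

>>> {"op": "step_arm", "data": {
  "rows": [
    [-0.0008,0,0,0,0,0],
    [-0.0008,0,0,0,0,0],
    [-0.0008,0,0,0,0,0],
    [-0.0008,0,0,0,0,0],
    [-0.0008,0,0,0,0,0]
  ],
  "grip": -0.2
}}

```text
t: 26.32
tcp_pos: [0.4546, -0.2402, 0.1355]
tool_rot: [[-0.0, 0.096, 0.995], [0.0, 0.995, -0.096], [-1.0, 0.0, -0.0]]
contact_force: [0.3, 0.7, -0.5]
opening: 0.601
```

>>> {"op": "step_arm", "data": {
  "rows": [
    [-0.01,0,0,0,0,0],
    [-0.03,0,0,0,0,0],
    [-0.06,0,0,0,0,0],
    [-0.09,0,0,0,0,0],
    [-0.13,0,0,0,0,0],
    [-0.17,0,-0.01,0,0,0],
    [-0.2,0,-0.04,0,0,0],
    [-0.2,0.02,-0.08,0,0,0],
    [-0.2,0.04,-0.1,0,0,0],
    [-0.2,0.04,-0.1,0,0,0],
    [-0.2,0.04,-0.1,0,0,0]
  ]
}}

```text
t: 27.7
tcp_pos: [0.3594, -0.1913, 0.3362]
tool_rot: [[0.001, 0.096, 0.995], [-0.001, 0.995, -0.096], [-1.0, -0.001, 0.001]]
contact_force: [-0.7, 0.0, -0.4]
opening: 0.602
```

```bash
python3 - <<'E'
from rotfit import *
s=status.observe();print(s['t'],s['tcp_pos'],s['contact_force'],s['opening'])
for c in ('side','top'):
  i,d=imaging.capture(c);save(i,'f_'+c,None,1.5)
  C=cloud(c,d);m=hsvmask(i,(3,150,60),(17,255,255))&(C[:,:,2]>.12)&(C[:,:,2]<.2)&(np.hypot(C[:,:,0]-.45,C[:,:,1]+.24)<.08)
  P=C[m];print(c,len(P),P[:,2].max() if len(P) else '',P.mean(0) if len(P) else '')
  lids(c,i,d)
E
```

```text
27.7 [ 0.3594 -0.1913  0.3362] [-0.6922  0.0195 -0.4437] 0.6019992597075918
side 172 0.15668567513852738 [ 0.4513 -0.2452  0.1443]
side blue 41 [0.6119 0.2016] [14.1 32.1] yaw 120.6 ang 84.82198160553627
side green 65 [0.6994 0.1481] [15. 48.] yaw 113.2 ang 24.804884381482392
top 0  
top blue 78 [0.6087 0.2109] [14.6 48.1] yaw 118.9 ang 86.94043554874091
top green 87 [0.7003 0.1522] [14.4 47.9] yaw 116.5 ang 26.57856038360114
```

View pics/f_side.png

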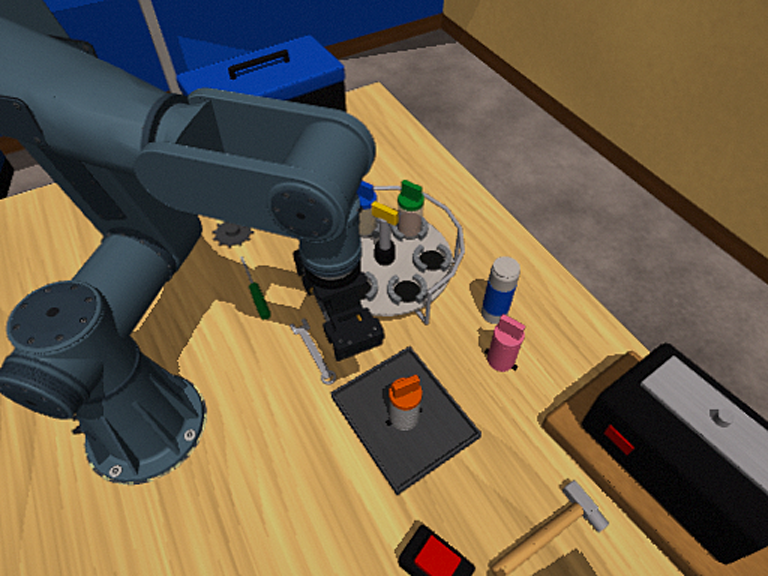

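View pics/f_top.png

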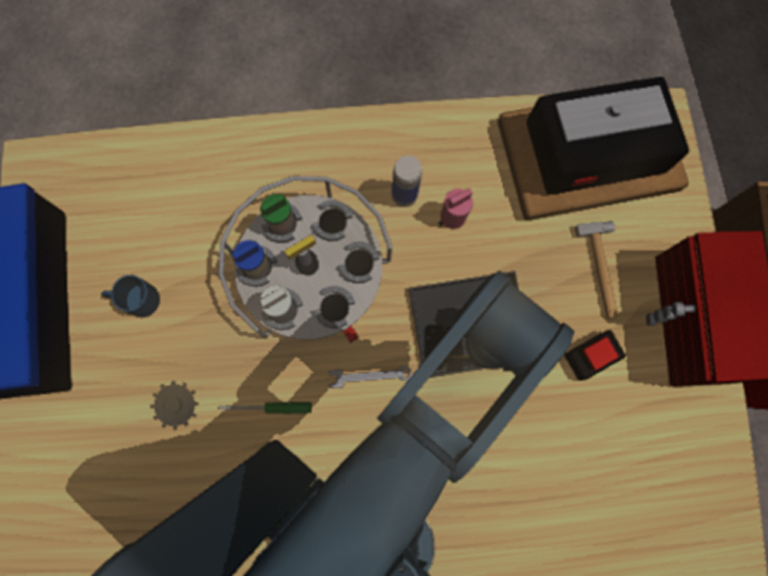

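The side view shows the orange canister upright in the tray at px (404,400). In the top view the three other canisters are still in their sockets, the empty socket faces the red pointer (350,334), and nothing else has moved. Handing in.

```bash
python3 -c "
from cell import ticket
print(ticket.sign_off())"
```

```text
the job is handed in; nothing more can be done
None
```

The job is done and handed in at about 28 s. The orange canister stands upright in the tray and the gripper is clear.

**What I did**
- **Indexing:** I turned the turret about 100° clockwise by the yellow grip until the orange canister sat over the red pointer.
- **Unscrewing:** I turned it 128° anticlockwise there and lifted it straight out.
- **Placing:** I carried it to the middle of the tray and lowered it until the wrist felt it touch. Only then did I let go, and I backed off upward.

**What went wrong on the way:** My first two grips on the hub had closed on something wider than the bar, most likely the round post. They slipped, leaving the turret about 12° short of the click, with up to 26 N of side force (the limit is 40 N). Gripping the end of the bar fixed it.

**Last checks**
- **Tray:** the canister stands upright near the tray centre, lid and wing at the expected height. This is from the side camera only, since the arm hid it from the top one.
- **Turret:** it reads about 153° clockwise from straight ahead against about 152–153° for the pointer. I judged the click from these angles and from it staying put after release; there was no separate click signal.
- **Other things:** blue, white and green are still in their sockets with blue's and green's wings still parallel to the hub bar. The mug, spray can, pink look-alike and other items appear unmoved in the pictures.

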